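# Pack out the bonding jig and hold the squeeze

### The job

The spring press of the bonding jig cannot reach the acrylic block that is being glued to the end stop. Set yellow spacers one after another astride the rail, fully down, between the block and the orange pad until the gap has no room for another, then push the red press by its black post towards the block until the stack is squeezed firmly and the pad's spring is pushed in by about a centimetre. Finish while holding the press like that, touching no spacer; leave unused spacers standing upright on the bench and do not disturb the glue can, the tape roll or the tray.

Things in the scene. Friction and masses are not known exactly. Their poses are not given: they have to be found in the camera images.
- jig: Bonding jig fixed to the bench: blue base plate 110 x 370 x 12 mm with an upright aluminium rail along its y axis, 20 mm wide (x -10 to 10 mm) with top edges rounded at 5 mm, top at z = 45 mm. Origin under the centre of the base plate, on the bench; z up. The end stop is at the rail's -y end, the press at the +y end
- block: Clear acrylic block (50 mm wide in x, 22 mm long in y, z 25 to 57 mm) on a dark steel end stop (z to 59 mm), both fixed on the rail; where along the rail varies. Axes as the jig's. Origin on the rail's centreline at bench height, right under the block's +y face, which is the face the spacers bear on
- press: Red press carriage on the rail, 56 x 50 mm, top 57 mm over the bench, with an upright black post to grip or push: 24 (x) x 20 (y) x 40 mm tall. Origin mid-post, 77 mm over the bench; axes as the jig's. Starts fully back, at y = 135 mm in the jig frame; slides 38 mm along -y (to the block) to a hard stop; a light spring (1.2 to 2.7 N) takes it back when let go
- pad: Orange pad 48 mm wide (x), 12 mm thick, 25 to 57 mm over the bench, on sprung rods ahead of the press. Origin at the centre of its -y face, which faces the block, 41 mm up; 74.5 mm before the post's middle when relaxed; 0.7 N per mm when pushed back, up to 42 mm. Gap to the block at the start 60 to 96 mm: two or three spacers; with one too few the springs hardly give, one too many will not go in
- spacer1: Yellow saddle spacer, about 60 g, upside-down U standing on its feet: 48 mm wide (x), 24 mm thick (y), 34 mm tall; slot along y, 24 mm wide and 22 mm high, open below, to go over the rail; grip tab on top 24 mm (x) by 18 mm (y), 34 to 70 mm above the feet. Origin between the feet at their underside, z up; 23 mm above the bench when fully down on the rail. Same either way round
- spacer2: As spacer1
- spacer3: As spacer1
- spacer4: As spacer1
- glue_can: Bystander: glue can, 66 mm across, 100 mm tall; origin at the centre of its underside
- tape_roll: Bystander: blue roll of tape lying flat, 100 mm across, 25 mm tall; origin at the centre of its underside
- tube_tray: Bystander: open cardboard tray 120 x 160 x 35 mm with white tubes in it; origin at the centre of its underside
Mind the look-alikes: they are no part of the job. Leave any green or turquoise look-alike of the spacer3 alone.

How it is judged:
By the outcome, as a careful person would: the job done as asked, in the order asked, and still so for the second after the job is handed in, while the arm keeps its last pose, push and grip.
It also fails if it takes over 72 s, if anything falls off the work surface, if the arm or the gripper's body presses on something with over 40 N, if the wrist force passes 120 N, or if a joint passes its speed limit or range.

### The arm

A 6-joint arm with a two-finger parallel gripper is mounted at the origin on the work surface. World frame = base frame: x ahead of the robot, y to its left, z up, the work surface at z = 0. Lengths are in m, angles in rad, forces in N, time in s.
With the tool pointing down it reaches from about 0.35 to 1 m from the base axis. Payload 7.1 kg.
Tool frame: the origin (TCP) lies midway between the tips of the shut fingers; the grasp point (between the pads) lies 19 mm behind it (env.grip_depth is the distance from the TCP to the grasp point, in m); z points along the fingers, y is the line along which they close (so a half turn about z gives the same grasp; the last joint's range is limited). The gripper opens to 85 mm and grips with 20 to 120 N. Pads are 22 mm wide; open, the fingers measure 114 mm over their backs; the gripper's body (76 mm by 85 mm) begins 54 mm behind the grasp point. The pads swing forward as they close: fully open they stand 13 mm farther back than shut.
Start: joints at [-1.343, 0.423, 1.63, -0, 1.089, -0.019], TCP at [0.153, -0.606, 0.231] pointing down, gripper open.
Joint ranges: [-3, 3], [-0.9, 2.11], [0.09, 2.58], [-1.31, 4.45], [0.11, 2.69], [-2.54, 2.54]. Speed limits (rad/s): [2.39, 2.39, 3.01, 3.14, 3.14, 3.14].

### API

Orientations are given as a rotation vector (axis times angle).
In Python, from bench import env gives the robot as it stands.
- The arm moves only by the tool servo_tool, never from a script. Its arguments are lists of equal length, an entry for each row: "delta_rot": the turn, a rotation vector about the world's x, y, z in parts of the range, where 1.0 means 120 degrees, a list of three; "offset": the shift along the world's x, y, z in normalised numbers (1 is 0.75 m), a list of three; "gripper": the finger opening in cm, from 0 to 8.54. A call has 1 to 10 rows; each row is the pose to reach, as a shift and turn from the pose commanded when the call began; what a row does not reach only later rows make up. A row lasts 1/10 s, in which the tool goes at most 50 mm and 8.59 degrees, less where a joint would pass 70% of its speed; a pose out of reach is approached as far as the arm can. Shift and turn numbers lie between -1 and 1, and a call with a number outside is refused. A call with a gripper value outside its range is refused whole. The fingers move at their own pace and stop on an object; "newtons" is the grip in N (left out, the last holds). Time passes only in rows, so rows that repeat a pose let the fingers close. It gives the time, the measured TCP pose, the force, the opening and the grip force at its end, in the units of the state.
- env.get_state(): the state, without advancing time (a new reading comes with each control period).
- env.camera(name): name is "scene" or "top" or "wrist"; returns a dict with "color" (384x512x3 uint8, red, green, blue), "fx", "fy", "cx", "cy" (pixels), "rvec" (rotation vector, rad) and "tvec" (3), from world to camera coordinates, as OpenCV has them. Camera axes: x right, y down, z forward; pixel columns grow to the right and rows downward; lengths in m; the calibration is good to about 2 mm. A picture is of the moment at which its call begins. There is no depth.
- env.hand_in(): hands the job in; it is judged then, once.
The state is a dict: "t": time; "joint_positions": joint angles; "dq": joint speeds; "joint_efforts": joint torques, N m; "eef_pos": TCP position; "eef_rot": TCP orientation; "ft_force": force on the tool from outside, world axes, zero at the start; "wrist_torque": the same for the moment, N m; "opening": finger opening in m; "finger_force": force on a finger pad.
Only numpy, scipy, OpenCV 4.12 (cv2) and the standard library are available. Lean on these libraries where they do the work, as an engineer would, in place of code of your own. Each camera call takes 0.05 s, during which the arm holds its last target. There are 200 camera calls.

## Working session

There is one attempt and no reset: what is moved stays moved. The work goes in short steps, Python scripts to look and compute and a tool call to move; the robot and the scene stay as the last step left them, time stands still between calls to the robot, and variables do not carry over. Pictures are saved under pics/ and viewed, at most 10 in all, crops included, and the job is handed in when it is done.

Besides the shell and the picture viewer there is one more tool, called as name(argument=value, ...) on one line, values as JSON. servo_tool: Moves the arm, as the interface text tells. Its arguments: {"type":"object","properties":{"delta_rot":{"type":"array","items":{"type":"array","items":{"type":"number"}}},"offset":{"type":"array","items":{"type":"array","items":{"type":"number"}}},"gripper":{"type":"array","items":{"type":"number"}},"newtons":{"type":"number"}},"required":["delta_rot","offset","gripper"]}

```bash
ls; mkdir -p pics; cat > h.py <<'E'
import numpy as np, cv2
from bench import env
def cam(n):
    c=env.camera(n); c['R']=cv2.Rodrigues(np.array(c['rvec'],float))[0]; c['t']=np.array(c['tvec'],float).ravel(); return c
def ray(c,u,v,z):
    d=c['R'].T@np.array([(u-c['cx'])/c['fx'],(v-c['cy'])/c['fy'],1.]); o=-c['R'].T@c['t']
    return o+d*(z-o[2])/d[2]
def proj(c,p):
    q=c['R']@np.array(p,float)+c['t']; return np.array([c['fx']*q[0]/q[2]+c['cx'],c['fy']*q[1]/q[2]+c['cy']])
def save(c,n): cv2.imwrite('pics/'+n+'.png',c['color'][:,:,::-1])
E
python3 - <<'E'
from h import *
s=env.get_state(); print({k:np.round(v,3) for k,v in s.items()})
a=cam('top');b=cam('scene')
np.savez('t0.npz',top=a['color'],scene=b['color'])
for c in(a,b): print(-c['R'].T@c['t'],c['R'][2],c['fx'])
save(a,'top0');save(b,'scene0')
E
```

```text
pics
{'t': np.float64(0.0), 'joint_positions': array([-1.343,  0.424,  1.631,  0.   ,  1.089, -0.019]), 'dq': array([ 0.   ,  0.001,  0.   , -0.001,  0.   ,  0.   ]), 'joint_efforts': array([ 1.0000e-03, -5.5738e+01, -2.8174e+01,  0.0000e+00,  7.0000e-03,
        0.0000e+00]), 'eef_pos': array([ 0.153, -0.606,  0.231]), 'eef_rot': array([-3.116, -0.387,  0.   ]), 'ft_force': array([ 0.284, -0.82 , -0.85 ]), 'wrist_torque': array([-0.057, -0.05 , -0.013]), 'finger_force': np.float64(0.0), 'opening': np.float64(0.086)}
[ 0.335964   -0.00464717  1.51600598] [ 0.08311911 -0.0048033  -0.99652804] 481.29717442684637
[0.86759256 0.40827449 0.74704441] [-0.45128645 -0.45997082 -0.76470085] 352.29054024472384
```

View pics/top0.png

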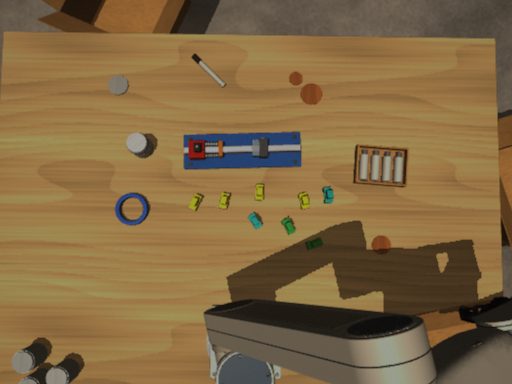

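View pics/scene0.png

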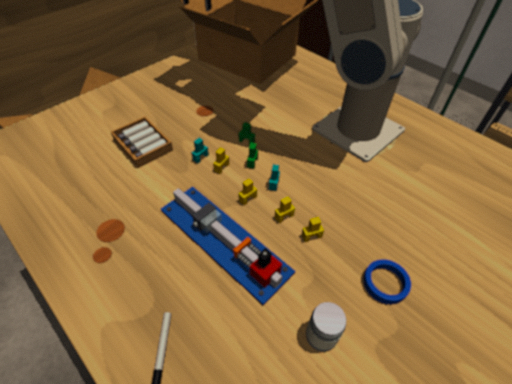

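The top view shows the jig at (242,150): press on the left at (198,149), block at about (260,148). The four yellow spacers are at (196,202), (225,200), (260,192) and (305,200), with turquoise and green look-alikes near them. The scene view agrees.

```bash
cat >> h.py <<'E'
R={'yellow':((22,120,70),(34,255,255)),'blue':((105,150,50),(125,255,255)),'red':((0,200,80),(4,255,255)),'orange':((5,200,150),(14,255,255))}
def mask(c,n):
    h=cv2.cvtColor(c['color'],cv2.COLOR_RGB2HSV); return cv2.inRange(h,*map(np.array,R[n]))
def blobs(m,amin=15):
    n,_,st,ce=cv2.connectedComponentsWithStats(m); return [(st[i],ce[i]) for i in range(1,n) if st[i][4]>=amin]
E
python3 - <<'E'
from h import *
a=cam('top')
w=cam('wrist'); save(w,'w0'); print('wrist cam',-w['R'].T@w['t'],w['R'],w['fx'])
for n,z in(('yellow',.035),('red',.057),('orange',.057)):
    for s,ce in blobs(mask(a,n),8): print(n,s,ce.round(1),ray(a,*ce,z).round(3))
m=mask(a,'blue'); 
cs=[c for c in cv2.findContours(m,cv2.RETR_EXTERNAL,cv2.CHAIN_APPROX_NONE)[0] if cv2.contourArea(c)>200]
for c in cs:
    r=cv2.minAreaRect(c); P=np.array([ray(a,*p,.012)[:2] for p in cv2.boxPoints(r)]); print(r,P.round(3).tolist(),P.mean(0),np.linalg.norm(P-np.roll(P,1,0),axis=1))
E
```

```text
wrist cam [ 0.22178576 -0.58794124  0.37255395] [[ 2.43937117e-01 -9.69791029e-01 -2.07026604e-04]
 [-9.30954677e-01 -2.34228182e-01  2.80108102e-01]
 [-2.71694816e-01 -6.81360305e-02 -9.59968441e-01]] 266.2275927286613
yellow [146  34  69   4 143] [183.3  35.4] [0.952 0.208 0.035]
yellow [423  38  69   4 129] [457.9  39.5] [ 0.951 -0.664  0.035]
yellow [248  57  12   2  22] [253.5  57.5] [ 0.883 -0.015  0.035]
yellow [  0 137   8   2   9] [  3.8 137.9] [0.616 0.758 0.035]
yellow [  0 136 110  12 489] [ 48. 141.] [0.608 0.62  0.035]
yellow [ 77 136  11   1  11] [ 82. 136.] [0.625 0.516 0.035]
yellow [  0 141  11   1  11] [  5. 141.] [0.607 0.754 0.035]
yellow [301 140  56  12 308] [327.7 144.3] [ 0.609 -0.249  0.035]
yellow [363 143  22   2  25] [373.8 143.4] [ 0.613 -0.393  0.035]
yellow [386 144   7   2   8] [389.  144.1] [ 0.611 -0.441  0.035]
yellow [ 25 146 102   7 252] [ 71.5 148.4] [0.586 0.547 0.035]
yellow [313 150  41   6 104] [336.  152.8] [ 0.582 -0.275  0.035]
yellow [410 152   8   2  10] [413.9 152.2] [ 0.587 -0.518  0.035]
yellow [165 155  18   4  46] [174.6 156.8] [0.
[... 2579 characters left out ...]
 142   3  13  34] [220.1 147.7] [0.59  0.084 0.057]
((131.0, 209.0), (30.0, 30.0), 90.0) [[0.447, 0.41], [0.448, 0.317], [0.355, 0.314], [0.354, 0.407]] [0.40093919 0.36192555] [0.09368985 0.09375736 0.09371353 0.0932744 ]
((242.4320068359375, 160.14447021484375), (13.067723274230957, 115.1578369140625), 88.63607025146484) [[0.573, 0.198], [0.586, -0.165], [0.545, -0.166], [0.532, 0.196]] [0.55887197 0.01591449] [0.04152294 0.36339428 0.0416003  0.36257018]
((241.99606323242188, 138.8125762939453), (10.747668266296387, 114.22521209716797), 88.80650329589844) [[0.638, 0.199], [0.65, -0.162], [0.616, -0.163], [0.604, 0.198]] [0.62693585 0.01816011] [0.0344066  0.36172153 0.03446855 0.36104397]
```

Careful with the scale: shifts go in shares of 0.75 m and turns go in shares of 120 degrees. That gives: 42 cm / 75 = 0.56, 37.8 cm / 75 = 0.504, 60 degrees / 120 = 0.5.

servo_tool(delta_rot=[[0, 0, 0.05], [0, 0, 0.1], [0, 0, 0.15], [0, 0, 0.2], [0, 0, 0.25], [0, 0, 0.3], [0, 0, 0.35], [0, 0, 0.4], [0, 0, 0.45], [0, 0, 0.5]], offset=[[0.032, 0.056, 0.0067], [0.064, 0.112, 0.0133], [0.096, 0.168, 0.02], [0.128, 0.224, 0.0267], [0.16, 0.28, 0.0333], [0.192, 0.336, 0.04], [0.224, 0.392, 0.0467], [0.256, 0.448, 0.0533], [0.288, 0.504, 0.06], [0.32, 0.56, 0.0667]], gripper=[8, 7, 6, 6, 6, 6, 6, 6, 6, 6])

```text
t: 1.2
eef_pos: [0.3932, -0.1842, 0.2817]
eef_rot: [2.502, 1.898, 0.0]
ft_force: [0.8, 0.0, -0.6]
opening: 0.06
finger_force: 0.0
```

Scaled: 17.5 cm / 75 = 0.2333, 16.8 cm / 75 = 0.224, 18 degrees / 120 = 0.15.

servo_tool(delta_rot=[[0, 0, 0.05], [0, 0, 0.1], [0, 0, 0.15], [0, 0, 0.15], [0, 0, 0.15], [0, 0, 0.15], [0, 0, 0.15]], offset=[[0.032, 0.056, 0], [0.064, 0.112, 0], [0.096, 0.168, 0], [0.128, 0.224, 0], [0.1333, 0.2333, 0], [0.1333, 0.2333, 0], [0.1333, 0.2333, 0]], gripper=[6, 6, 6, 6, 6, 6, 6])

```text
t: 1.9
eef_pos: [0.492, -0.0116, 0.281]
eef_rot: [-2.179, -2.262, 0.002]
ft_force: [-0.9, 0.6, 0.1]
opening: 0.0599
finger_force: 0.0
```

```bash
python3 - <<'E'
from h import *
s=env.get_state(); print(s['t'],np.round(s['eef_pos'],4),cv2.Rodrigues(s['eef_rot'])[0].round(3).tolist(),s['joint_positions'].round(2),s['opening'],np.round(s['ft_force'],1))
w=cam('wrist'); np.savez('w1.npz',**w); print(-w['R'].T@w['t'])
save(w,'w1')
cv2.imwrite('pics/w1b.png',cv2.resize(w['color'][:,:,::-1],(800,600),interpolation=cv2.INTER_CUBIC))
E
```

```text
1.9 [ 0.492  -0.0116  0.281 ] [[-0.037, 0.999, -0.001], [0.999, 0.037, -0.0], [-0.0, -0.001, -1.0]] [-0.05  0.17  1.87 -0.    1.11 -0.08] 0.05989761924615862 [-0.9  0.6  0.1]
[0.48943113 0.06017255 0.42282355]
```

View pics/w1b.png

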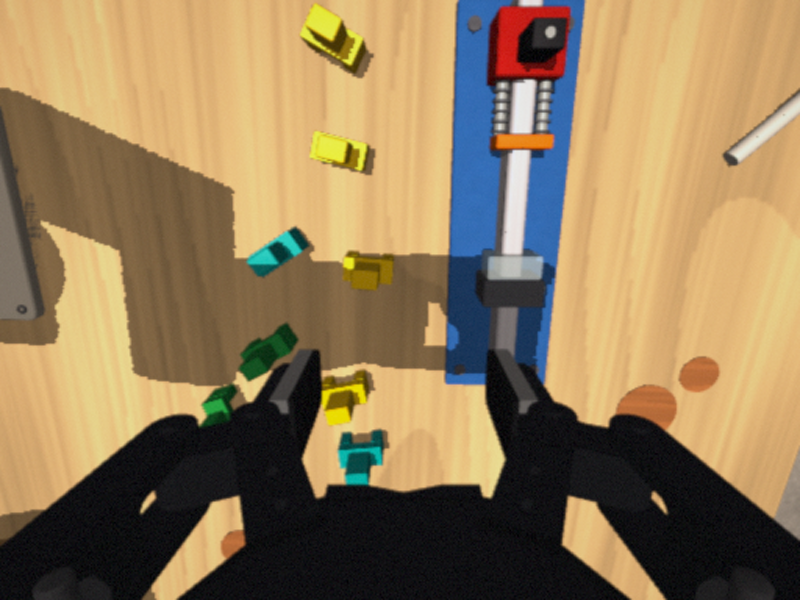

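The wrist view shows the four yellow spacers upright at (335,38), (340,150), (368,270) and (345,398) in the 800x600 frame. The pad's face is at y≈149 px and the block's face at y≈252–278 px. I'll zoom in to read the corners.

```bash
python3 - <<'E'
import cv2,numpy as np
w=np.load('w1.npz')['color'][:,:,::-1]
# spacer crops 50x37 px at 8x, (u0,v0)
T=[]
for u,v in((190,2),(195,77),(212,154),(200,233)):
    c=cv2.resize(w[v:v+37,u:u+50],(400,296),interpolation=cv2.INTER_CUBIC)
    for k in range(0,50,10): cv2.putText(c,str(u+k),(k*8,8),0,.3,(255,255,255));cv2.line(c,(k*8+4,10),(k*8+4,14),(255,255,255))
    for k in range(5,37,5): cv2.putText(c,str(v+k),(0,k*8+8),0,.3,(255,255,255));cv2.line(c,(22,k*8+4),(26,k*8+4),(255,255,255))
    T.append(c)
cv2.imwrite('pics/sp.png',np.vstack([np.hstack(T[:2]),np.hstack(T[2:])]))
u,v=285,0
c=cv2.resize(w[v:v+200,u:u+100],(400,800),interpolation=cv2.INTER_CUBIC)
a,b=c[0:440],c[320:760]
def lab(c,v0):
    for k in range(0,100,10): cv2.putText(c,str(u+k),(k*4,8),0,.3,(255,255,255));cv2.line(c,(k*4+2,10),(k*4+2,14),(255,255,255))
    for k in range(10,110,10): cv2.putText(c,str(v0+k),(0,k*4+6),0,.3,(255,255,255));cv2.line(c,(22,k*4+2),(26,k*4+2),(255,255,255))
    return c
cv2.imwrite('pics/jg.png',np.hstack([lab(a.copy(),0),lab(b.copy(),80)]))
E
```

```text
(no output)
```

View pics/sp.png

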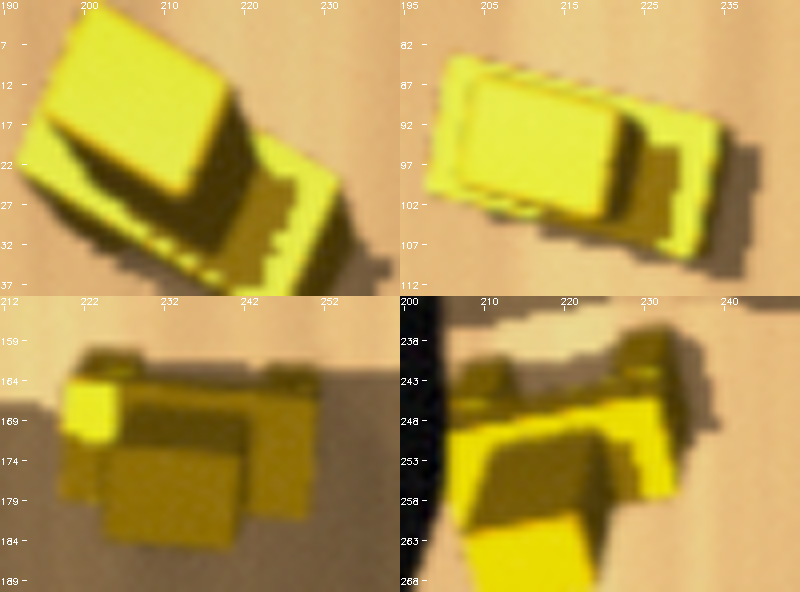

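View pics/jg.png

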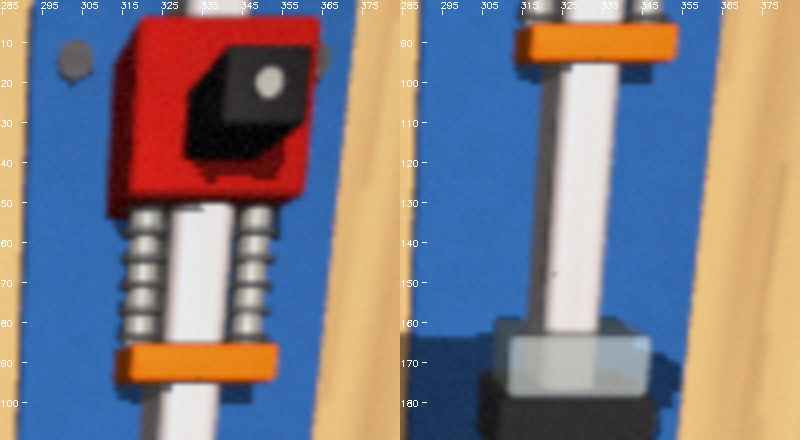

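```bash
cat > m1.py <<'E'
from h import *
w=dict(np.load('w1.npz'))
def P(u0,v0,k,pts,z): return np.array([ray(w,u0+x/k-.5,v0+y/k-.5,z) for x,y in pts])
f=lambda a:np.round(a,4).tolist()
for n,u0,v0,pts in((1,190,2,[(95,3),(230,80),(185,195),(47,112)]),(2,195,77,[(75,77),(217,112),(205,218),(60,185)]),(3,212,154,[(108,152),(240,159),(235,254),(103,244)]),(4,200,233,[(68,234),(178,219)])):
    p=P(u0,v0,8,pts,.07)[:,:2]; e=p[1]-p[0]
    if len(p)==4: e=e+p[2]-p[3]; c=p.mean(0)
    else:
        d=e/np.linalg.norm(e); c=p.mean(0)+.009*np.array([d[1],-d[0]])
    print(n,f(c),'yaw',np.degrees(np.arctan2(e[1],e[0])).round(1),'sides',f(np.linalg.norm(p-np.roll(p,-1,0),axis=1)))
b=P(200,233,8,[(46,136),(260,102),(280,199)],.034)[:,:2];d=b[1]-b[0]; print('4body',f((b[0]+b[2])/2 if 0 else b[:2].mean(0)+.012*np.array([d[1],-d[0]])/np.linalg.norm(d)),np.degrees(np.arctan2(d[1],d[0])),f(np.linalg.norm(np.diff(b,axis=0),axis=1)))
pad=P(285,80,4,[(135,59),(278,57)],.057); blk=P(285,80,4,[(110,337),(251,337),(249,397),(108,397)],.057)
rail=P(285,80,4,[(158,63),(219,63),(145,330),(200,330)],.045); post=P(285,0,4,[(226,47),(313,47),(308,124),(222,124)],.097)
red=P(285,0,4,[(137,17),(321,17),(303,198),(130,193)],.057)
for n,q in(('pad',pad),('blk',blk),('rail',rail),('post',post),('red',red)): print(n,f(q[:,:2]),f(q.mean(0)[:2]),f(np.linalg.norm(np.diff(q,axis=0),axis=1)))
r1,r2=rail[:2].mean(0),rail[2:].mean(0);d=(r1-r2)[:2];print('rail yaw',np.degrees(np.arctan2(-d[0],d[1])))
p=(post.mean(0)-blk.mean(0))[:2]; print('post-blk yaw',np.degrees(np.arctan2(-p[0],p[1])),np.linalg.norm(p)); 
p=(pad.mean(0)-blk[:2].mean(0))[:2]; print('gap',np.linalg.norm(p)); 
a=-w['R'].T@w['t'];print(a)
E
python3 m1.py
```

```text
1 [0.4264, 0.1623] yaw -25.7 sides [0.0213, 0.0164, 0.0223, 0.0158]
2 [0.4311, 0.073] yaw -10.7 sides [0.0225, 0.016, 0.0232, 0.0163]
3 [0.4587, -0.0349] yaw -1.7 sides [0.0225, 0.0169, 0.0228, 0.0164]
4 [0.4345, -0.1725] yaw 10.9 sides [0.0211, 0.0211]
4body [0.4359, -0.1731] 12.135326235688256 [0.0447, 0.0226]
pad [[0.5672, 0.0796], [0.6136, 0.0819]] [0.5904, 0.0807] [0.0464]
blk [[0.5678, -0.0125], [0.617, -0.0107], [0.6192, -0.0323], [0.5691, -0.0341]] [0.5933, -0.0224] [0.0493, 0.0217, 0.0501]
rail [[0.5776, 0.0792], [0.5981, 0.08], [0.5827, -0.0118], [0.6025, -0.0111]] [0.5903, 0.0341] [0.0205, 0.0931, 0.0198]
post [[0.5746, 0.1621], [0.5978, 0.163], [0.5992, 0.1447], [0.5758, 0.1438]] [0.5868, 0.1534] [0.0233, 0.0183, 0.0234]
red [[0.5575, 0.1815], [0.6123, 0.1835], [0.6141, 0.1346], [0.5602, 0.1341]] [0.586, 0.1584] [0.0549, 0.0489, 0.0539]
rail yaw 2.975632168195908
post-blk yaw 2.1063094209279787 0.1759340710296397
gap 0.09232126889746081
[0.48943113 0.06017255 0.42282355]
```

The sizes come out as given: pad about 46 mm wide, block 49 x 22 mm, post 23 x 18 mm. The gap is about 92 mm, so three spacers with about 20 mm of slack. I'll start with spacer 3.

Scaled: -23.9 cm / 75 = -0.3187, -3.4 cm / 75 = -0.0453, -3.8 degrees / 120 = -0.0317.

servo_tool(delta_rot=[[0, 0, -0.0167], [0, 0, -0.0317], [0, 0, -0.0317], [0, 0, -0.0317], [0, 0, -0.0317], [0, 0, -0.0317], [0, 0, -0.0317], [0, 0, -0.0317], [0, 0, -0.0317], [0, 0, -0.0317]], offset=[[-0.0227, -0.016, -0.0533], [-0.0453, -0.032, -0.1067], [-0.0453, -0.032, -0.16], [-0.0453, -0.032, -0.2133], [-0.0453, -0.032, -0.2667], [-0.0453, -0.032, -0.2933], [-0.0453, -0.032, -0.3067], [-0.0453, -0.032, -0.3187], [-0.0453, -0.032, -0.3187], [-0.0453, -0.032, -0.3187]], gripper=[6, 6, 6, 6, 6, 6, 6, 6, 6, 6], newtons=40)

```text
t: 2.95
eef_pos: [0.4593, -0.0354, 0.0431]
eef_rot: [2.253, 2.188, 0.001]
ft_force: [-0.0, -0.3, -0.3]
opening: 0.0599
finger_force: 0.0
```

servo_tool(delta_rot=[[0, 0, 0], [0, 0, 0], [0, 0, 0], [0, 0, 0], [0, 0, 0], [0, 0, 0], [0, 0, 0]], offset=[[0, 0, 0], [0, 0, 0], [0, 0, 0], [0, 0, 0], [0, 0, 0], [0, 0, 0], [0, 0, 0]], gripper=[3, 2, 2, 2, 2, 2, 2], newtons=40)

```text
t: 3.65
eef_pos: [0.4592, -0.035, 0.043]
eef_rot: [2.252, 2.189, 0.001]
ft_force: [-2.2, 0.7, 6.3]
opening: 0.0233
finger_force: 42.1
```

Scaled: 13.3 cm / 75 = 0.1773, 3.8 cm / 75 = 0.0507, 3.8 degrees / 120 = 0.0317.

servo_tool(delta_rot=[[0, 0, 0], [0, 0, 0], [0, 0, 0.0167], [0, 0, 0.0317], [0, 0, 0.0317], [0, 0, 0.0317], [0, 0, 0.0317], [0, 0, 0.0317]], offset=[[0, 0, 0.04], [0, 0, 0.0867], [0.0533, 0.0133, 0.0867], [0.1067, 0.0267, 0.0867], [0.16, 0.04, 0.0867], [0.1773, 0.0507, 0.08], [0.1773, 0.0507, 0.0733], [0.1773, 0.0507, 0.0733]], gripper=[2, 2, 2, 2, 2, 2, 2, 2])

```text
t: 4.45
eef_pos: [0.5895, 0.0031, 0.0958]
eef_rot: [-2.177, -2.261, 0.004]
ft_force: [-1.1, 0.2, -0.6]
opening: 0.0236
finger_force: 41.3
```

```bash
python3 - <<'E'
from h import *
s=env.get_state(); print(s['t'],np.round(s['eef_pos'],4),cv2.Rodrigues(s['eef_rot'])[0].round(3).tolist(),s['opening'],np.round(s['ft_force'],1))
w=cam('wrist'); np.savez('w2.npz',**w); print(-w['R'].T@w['t'])
cv2.imwrite('pics/w2.png',cv2.resize(w['color'][:,:,::-1],(800,600),interpolation=cv2.INTER_CUBIC))
E
```

```text
4.45 [0.5895 0.0031 0.0958] [[-0.038, 0.999, -0.004], [0.999, 0.038, -0.0], [0.0, -0.004, -1.0]] 0.023565800068026443 [-1.1  0.2 -0.6]
[0.5873253  0.07481842 0.23767101]
```

View pics/w2.png

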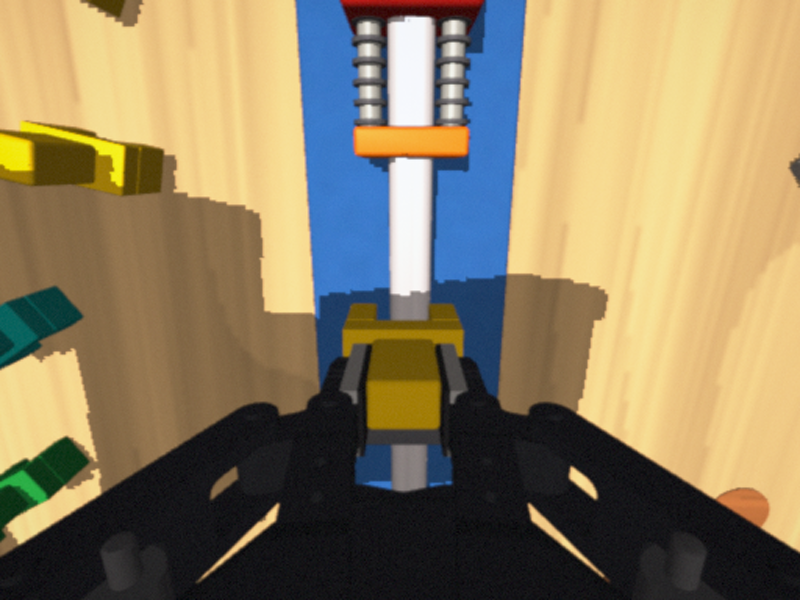

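The view shows the spacer over the rail. The slot centre is at about u=404 and the rail at about u=411, so it sits 2.8 mm short in x. That equals the arm's present lag (0.5895 against 0.592), so I'll let it settle.

servo_tool(delta_rot=[[0, 0, 0], [0, 0, 0], [0, 0, 0]], offset=[[0, 0, 0], [0, 0, 0], [0, 0, 0]], gripper=[2, 2, 2])

```text
t: 4.8
eef_pos: [0.5914, 0.0027, 0.0976]
eef_rot: [2.18, 2.262, 0.0]
ft_force: [1.2, -0.0, -0.2]
opening: 0.0234
finger_force: 41.3
```

```bash
python3 - <<'E'
from h import *
c=cam('wrist'); s=env.get_state(); print(np.round(s['eef_pos'],4))
def edges(z1,v,cond):
    pass
hsv=cv2.cvtColor(c['color'],cv2.COLOR_RGB2HSV)
yb=cv2.inRange(hsv,(20,120,40),(36,255,255)); wh=cv2.inRange(hsv,(0,0,170),(180,60,255))
print('cam',(-c['R'].T@c['t']).round(4))
for v in range(110,190,20):
    u=np.where(wh[v,200:320])[0]+200; print('rail',v,u.min(),u.max(),[ray(c,x,v,.045)[:2].round(4).tolist() for x in(u.min()-.5,u.max()+.5)])
zb=s['eef_pos'][2]-.043
for v in range(194,216,2):
    u=np.where(yb[v,200:320])[0]+200; print('sp',v,u.min() if len(u) else 0,u.max() if len(u) else 0,[ray(c,x,v,zb+.034)[:2].round(4).tolist() for x in(u.min()-.5,u.max()+.5)] if len(u) else 0)
E
```

```text
[0.5915 0.0027 0.0976]
cam [0.5887 0.0744 0.2394]
rail 110 246 272 [[0.5802, 0.0724], [0.5992, 0.0731]]
rail 130 246 271 [[0.5805, 0.0587], [0.5992, 0.0593]]
rail 150 247 271 [[0.5816, 0.0443], [0.5999, 0.045]]
rail 170 247 271 [[0.582, 0.0293], [0.6007, 0.03]]
sp 194 227 229 [[0.5719, 0.0243], [0.5737, 0.0244]]
sp 196 225 289 [[0.5707, 0.023], [0.6095, 0.0244]]
sp 198 224 290 [[0.5701, 0.0218], [0.6102, 0.0232]]
sp 200 224 291 [[0.5701, 0.0205], [0.6109, 0.022]]
sp 202 223 292 [[0.5695, 0.0192], [0.6116, 0.0207]]
sp 204 222 293 [[0.5689, 0.0179], [0.6123, 0.0195]]
sp 206 221 293 [[0.5683, 0.0166], [0.6124, 0.0182]]
sp 208 221 294 [[0.5683, 0.0153], [0.6131, 0.0169]]
sp 210 220 295 [[0.5677, 0.014], [0.6138, 0.0156]]
sp 212 219 296 [[0.5671, 0.0126], [0.6145, 0.0144]]
sp 214 219 296 [[0.5671, 0.0113], [0.6146, 0.0131]]
```

Scaled: -3.2 cm / 75 = -0.0427, -2.8 cm / 75 = -0.0373.

servo_tool(delta_rot=[[0, 0, 0], [0, 0, 0], [0, 0, 0], [0, 0, 0], [0, 0, 0], [0, 0, 0], [0, 0, 0], [0, 0, 0]], offset=[[0.0013, 0, 0], [0.0013, 0, -0.0067], [0.0013, 0, -0.016], [0.0013, 0, -0.024], [0.0013, 0, -0.032], [0.0013, 0, -0.0373], [0.0013, 0, -0.0427], [0.0013, 0, -0.0427]], gripper=[2, 2, 2, 2, 2, 2, 2, 2])

```text
t: 5.65
eef_pos: [0.5926, 0.003, 0.0659]
eef_rot: [-2.179, -2.262, 0.001]
ft_force: [-3.4, -1.5, 8.7]
opening: 0.0232
finger_force: 42.5
```

Scaled: -16.1 cm / 75 = -0.2147, -12 cm / 75 = -0.16, -12.8 degrees / 120 = -0.1067.

servo_tool(delta_rot=[[0, 0, 0], [0, 0, 0], [0, 0, 0], [0, 0, 0], [0, 0, 0], [0, 0, -0.0333], [0, 0, -0.0667], [0, 0, -0.1067], [0, 0, -0.1067], [0, 0, -0.1067]], offset=[[0, 0, 0.0013], [0, 0, 0.0013], [0, 0, 0.0013], [0, 0, 0.04], [0, 0, 0.08], [-0.0533, 0.024, 0.08], [-0.1067, 0.0467, 0.08], [-0.16, 0.0693, 0.08], [-0.2147, 0.0933, 0.08], [-0.2147, 0.0933, 0.0533]], gripper=[4, 6, 6, 6, 6, 6, 6, 6, 6, 6])

```text
t: 6.65
eef_pos: [0.4273, 0.074, 0.1062]
eef_rot: [-2.416, -2.007, 0.001]
ft_force: [0.8, -0.7, -0.1]
opening: 0.06
finger_force: 0.0
```

servo_tool(delta_rot=[[0, 0, 0], [0, 0, 0], [0, 0, 0]], offset=[[0, 0, 0], [0, 0, 0], [0, 0, 0]], gripper=[6, 6, 6])

```text
t: 6.95
eef_pos: [0.4331, 0.0728, 0.1058]
eef_rot: [2.418, 2.004, 0.002]
ft_force: [-0.3, -0.4, -0.5]
opening: 0.06
finger_force: 0.0
```

```bash
python3 - <<'E'
from h import *
c=cam('wrist'); s=env.get_state(); print(s['t'],np.round(s['eef_pos'],4),np.round(s['ft_force'],1))
cv2.imwrite('pics/w3.png',cv2.resize(c['color'][:,:,::-1],(800,600),interpolation=cv2.INTER_CUBIC))
E
```

```text
7.0 [0.433  0.0728 0.1058] [-0.5 -0.3  1.3]
```

View pics/w3.png

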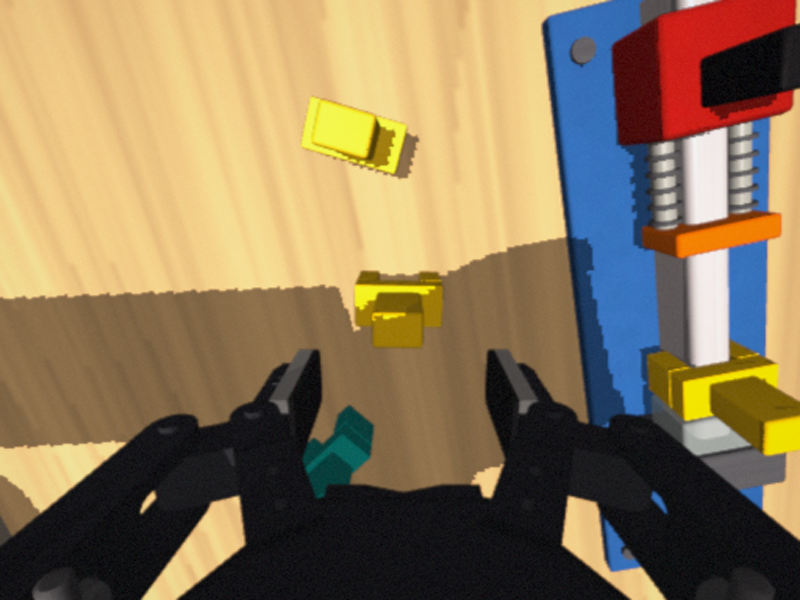

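Spacer 3 sits fully down against the block, and spacer 2 lies midway between the fingers at about (398,320). I'll descend and grip.

Scaled: -6.3 cm / 75 = -0.084, -5 cm / 75 = -0.0667.

servo_tool(delta_rot=[[0, 0, 0], [0, 0, 0], [0, 0, 0], [0, 0, 0], [0, 0, 0], [0, 0, 0], [0, 0, 0], [0, 0, 0], [0, 0, 0], [0, 0, 0]], offset=[[-0.0027, 0, -0.04], [-0.0027, 0, -0.0667], [-0.0027, 0, -0.084], [-0.0027, 0, -0.084], [-0.0027, 0, -0.084], [-0.0027, 0, -0.084], [-0.0027, 0, -0.084], [-0.0027, 0, -0.084], [-0.0027, 0, -0.084], [-0.0027, 0, -0.084]], gripper=[6, 6, 6, 6, 3, 2, 2, 2, 2, 2], newtons=40)

```text
t: 8.0
eef_pos: [0.4305, 0.073, 0.0433]
eef_rot: [2.417, 2.005, 0.003]
ft_force: [0.0, -0.3, 6.5]
opening: 0.0233
finger_force: 40.0
```

Scaled: 16.1 cm / 75 = 0.2147, 5.5 cm / 75 = 0.0733, 12.8 degrees / 120 = 0.1067.

servo_tool(delta_rot=[[0, 0, 0], [0, 0, 0], [0, 0, 0.0333], [0, 0, 0.0667], [0, 0, 0.1067], [0, 0, 0.1067], [0, 0, 0.1067], [0, 0, 0.1067], [0, 0, 0.1067], [0, 0, 0.1067]], offset=[[0, 0, 0.04], [0, 0, 0.0933], [0.0533, -0.0267, 0.0933], [0.1067, -0.0573, 0.0933], [0.16, -0.0573, 0.0933], [0.2147, -0.0573, 0.0933], [0.2147, -0.0573, 0.0733], [0.2147, -0.0573, 0.0733], [0.2147, -0.0573, 0.0733], [0.2147, -0.0573, 0.0733]], gripper=[2, 2, 2, 2, 2, 2, 2, 2, 2, 2])

```text
t: 9.0
eef_pos: [0.5895, 0.0301, 0.0975]
eef_rot: [-2.179, -2.262, 0.001]
ft_force: [0.4, 0.1, -0.2]
opening: 0.0233
finger_force: 39.6
```

```bash
cat > chk.py <<'E'
from h import *
c=cam('wrist'); s=env.get_state(); T=cv2.Rodrigues(s['eef_rot'])[0]; print(s['t'],np.round(s['eef_pos'],4),T[:2,1].round(3),s['opening'])
hsv=cv2.cvtColor(c['color'],cv2.COLOR_RGB2HSV)
yb=cv2.inRange(hsv,(20,120,40),(36,255,255)); wh=cv2.inRange(hsv,(0,0,170),(180,60,255)); og=cv2.inRange(hsv,(5,200,120),(16,255,255))
R_=[]
for v in range(60,190,10):
    u=np.where(wh[v,200:320])[0]+200
    if len(u)<20 or len(u)>34: continue
    R_.append(((ray(c,u.min()-.5,v,.045)+ray(c,u.max()+.5,v,.045))/2)[:2])
R_=np.array(R_); k=np.polyfit(R_[:,1],R_[:,0],1); print('rail x at y',k, np.polyval(k,s['eef_pos'][1]).round(4),len(R_))
zb=s['eef_pos'][2]-.043
for v in range(150,222,3):
    u=np.where(yb[v,190:330])[0]+190
    if len(u)>50: p,q=[ray(c,x,v,zb+.034) for x in(u.min()-.5,u.max()+.5)]; print('sp',v,((p+q)/2)[:2].round(4),(q-p)[0].round(4),np.degrees(np.arctan2(0,1)))
ys,xs=np.where(og[:200,190:330]); 
if len(ys): print('pad v',ys.max(),ray(c,256,ys.max()+.5,.057).round(4))
E
python3 chk.py
```

```text
9.05 [0.5899 0.0301 0.0977] [0.999 0.038] 0.023139859968603196
rail x at y [-0.02765855  0.59167853] 0.5908 6
sp 204 [0.5887 0.0462] 0.0433 0.0
sp 207 [0.5891 0.0443] 0.0452 0.0
sp 210 [0.5892 0.0423] 0.0466 0.0
sp 213 [0.5892 0.0404] 0.0468 0.0
sp 216 [0.5893 0.0384] 0.0469 0.0
sp 219 [0.5894 0.0364] 0.0471 0.0
pad v 140 [0.5864 0.0803 0.057 ]
```

Scaled: -3.2 cm / 75 = -0.0427, -2.8 cm / 75 = -0.0373.

servo_tool(delta_rot=[[0, 0, 0], [0, 0, 0], [0, 0, 0], [0, 0, 0], [0, 0, 0], [0, 0, 0], [0, 0, 0], [0, 0, 0]], offset=[[0, 0, 0], [0, 0, -0.0067], [0, 0, -0.016], [0, 0, -0.024], [0, 0, -0.032], [0, 0, -0.0373], [0, 0, -0.0427], [0, 0, -0.0427]], gripper=[2, 2, 2, 2, 2, 2, 2, 2])

```text
t: 9.85
eef_pos: [0.5905, 0.03, 0.0663]
eef_rot: [-2.179, -2.262, 0.001]
ft_force: [-6.2, -0.7, 11.9]
opening: 0.0235
finger_force: 41.2
```

Scaled: -16.4 cm / 75 = -0.2187, 13.2 cm / 75 = 0.176, -27.8 degrees / 120 = -0.2317.

servo_tool(delta_rot=[[0, 0, 0], [0, 0, 0], [0, 0, 0], [0, 0, 0], [0, 0, 0], [0, 0, -0.05], [0, 0, -0.1], [0, 0, -0.15], [0, 0, -0.2], [0, 0, -0.2317]], offset=[[0, 0, 0.0013], [0, 0, 0.0013], [0, 0, 0.0013], [0, 0, 0.04], [0, 0, 0.08], [-0.0533, 0.0267, 0.08], [-0.1067, 0.0667, 0.08], [-0.16, 0.1067, 0.08], [-0.2, 0.1467, 0.08], [-0.2187, 0.176, 0.08]], gripper=[4, 6, 6, 6, 6, 6, 6, 6, 6, 6])

```text
t: 10.85
eef_pos: [0.4235, 0.1627, 0.1251]
eef_rot: [-2.661, -1.668, 0.003]
ft_force: [0.8, 0.4, 0.1]
opening: 0.0598
finger_force: 0.0
```

Scaled: -2 cm / 75 = -0.0267.

servo_tool(delta_rot=[[0, 0, 0], [0, 0, 0], [0, 0, 0], [0, 0, 0], [0, 0, 0]], offset=[[0, 0, -0.0267], [0, 0, -0.0267], [0, 0, -0.0267], [0, 0, -0.0267], [0, 0, -0.0267]], gripper=[6, 6, 6, 6, 6])

```text
t: 11.35
eef_pos: [0.4274, 0.1617, 0.1058]
eef_rot: [2.66, 1.671, 0.001]
ft_force: [-0.8, 0.7, -0.2]
opening: 0.0596
finger_force: 0.0
```

```bash
python3 - <<'E'
from h import *
c=cam('wrist'); s=env.get_state(); print(s['t'],np.round(s['eef_pos'],4),cv2.Rodrigues(s['eef_rot'])[0][:2,1].round(3))
cv2.imwrite('pics/w4.png',cv2.resize(c['color'][:,:,::-1],(800,600),interpolation=cv2.INTER_CUBIC))
E
```

```text
11.4 [0.4273 0.1617 0.1057] [ 0.901 -0.434]
```

View pics/w4.png

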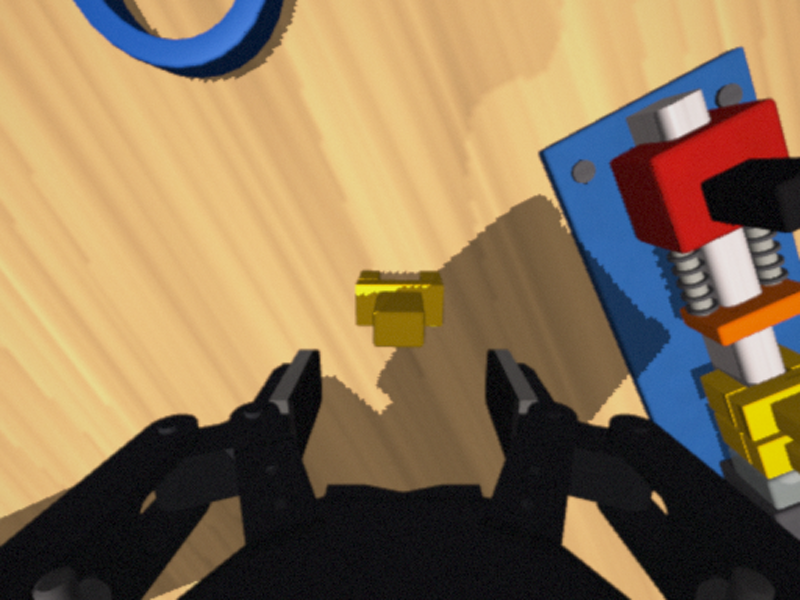

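The two placed spacers are both low on the rail, and spacer 1 is centred between the fingers at (400,310), squared up with the gripper.

Scaled: -6.3 cm / 75 = -0.084, -5 cm / 75 = -0.0667.

servo_tool(delta_rot=[[0, 0, 0], [0, 0, 0], [0, 0, 0], [0, 0, 0], [0, 0, 0], [0, 0, 0], [0, 0, 0], [0, 0, 0], [0, 0, 0], [0, 0, 0]], offset=[[-0.0013, 0, -0.04], [-0.0013, 0, -0.0667], [-0.0013, 0, -0.084], [-0.0013, 0, -0.084], [-0.0013, 0, -0.084], [-0.0013, 0, -0.084], [-0.0013, 0, -0.084], [-0.0013, 0, -0.084], [-0.0013, 0, -0.084], [-0.0013, 0, -0.084]], gripper=[6, 6, 6, 6, 3, 2, 2, 2, 2, 2], newtons=40)

```text
t: 12.4
eef_pos: [0.4263, 0.1622, 0.0431]
eef_rot: [2.659, 1.673, 0.002]
ft_force: [-0.4, -0.5, 6.8]
opening: 0.0233
finger_force: 42.9
```

Scaled: 16.4 cm / 75 = 0.2187, -10.5 cm / 75 = -0.14, 27.8 degrees / 120 = 0.2317.

servo_tool(delta_rot=[[0, 0, 0], [0, 0, 0], [0, 0, 0.05], [0, 0, 0.1], [0, 0, 0.15], [0, 0, 0.2], [0, 0, 0.2317], [0, 0, 0.2317], [0, 0, 0.2317], [0, 0, 0.2317]], offset=[[0, 0, 0.04], [0, 0, 0.0933], [0.0267, -0.0533, 0.0933], [0.0667, -0.1067, 0.0933], [0.1067, -0.14, 0.0933], [0.16, -0.14, 0.0933], [0.2187, -0.14, 0.0933], [0.2187, -0.14, 0.0733], [0.2187, -0.14, 0.0733], [0.2187, -0.14, 0.0733]], gripper=[2, 2, 2, 2, 2, 2, 2, 2, 2, 2])

```text
t: 13.4
eef_pos: [0.5878, 0.057, 0.0966]
eef_rot: [-2.178, -2.261, 0.004]
ft_force: [-0.7, -0.1, -1.5]
opening: 0.0235
finger_force: 41.9
```

servo_tool(delta_rot=[[0, 0, 0], [0, 0, 0], [0, 0, 0]], offset=[[0, 0, 0], [0, 0, 0], [0, 0, 0]], gripper=[2, 2, 2])

```text
t: 13.7
eef_pos: [0.5895, 0.0571, 0.0979]
eef_rot: [2.179, 2.263, 0.001]
ft_force: [-0.0, 0.3, -0.1]
opening: 0.0233
finger_force: 41.9
```

```bash
python3 chk.py
```

```text
13.75 [0.5896 0.0571 0.0979] [0.999 0.038] 0.023328799161873293
rail x at y [-0.03099287  0.59176835] 0.59 2
sp 204 [0.5885 0.0731] 0.044 0.0
sp 207 [0.5885 0.0712] 0.0453 0.0
sp 210 [0.5886 0.0692] 0.0467 0.0
sp 213 [0.589  0.0673] 0.0475 0.0
sp 216 [0.5887 0.0653] 0.047 0.0
sp 219 [0.5891 0.0633] 0.0466 0.0
pad v 178 [0.5874 0.0805 0.057 ]
```

Scaled: -3.2 cm / 75 = -0.0427, -2.8 cm / 75 = -0.0373.

servo_tool(delta_rot=[[0, 0, 0], [0, 0, 0], [0, 0, 0], [0, 0, 0], [0, 0, 0], [0, 0, 0], [0, 0, 0], [0, 0, 0]], offset=[[0.0007, 0, 0], [0.0007, 0, -0.0067], [0.0007, 0, -0.016], [0.0007, 0, -0.024], [0.0007, 0, -0.032], [0.0007, 0, -0.0373], [0.0007, 0, -0.0427], [0.0007, 0, -0.0427]], gripper=[2, 2, 2, 2, 2, 2, 2, 2])

```text
t: 14.55
eef_pos: [0.5901, 0.0569, 0.066]
eef_rot: [-2.179, -2.262, 0.001]
ft_force: [-3.5, -0.3, 9.4]
opening: 0.0232
finger_force: 43.3
```

Scaled: 9.8 cm / 75 = 0.1307, -0.35 cm / 75 = -0.0047.

servo_tool(delta_rot=[[0, 0, 0], [0, 0, 0], [0, 0, 0], [0, 0, 0], [0, 0, 0], [0, 0, 0], [0, 0, 0], [0, 0, 0], [0, 0, 0], [0, 0, 0]], offset=[[0, 0, 0.0013], [0, 0, 0.0013], [0, 0, 0.0013], [0, 0, 0.04], [0, 0, 0.0933], [-0.0013, 0.04, 0.0933], [-0.0027, 0.08, 0.0933], [-0.0047, 0.1307, 0.0933], [-0.0047, 0.1307, 0.0933], [-0.0047, 0.1307, 0.0933]], gripper=[4, 6, 6, 6, 6, 6, 6, 6, 6, 6])

```text
t: 15.55
eef_pos: [0.5865, 0.1555, 0.1351]
eef_rot: [2.177, 2.265, -0.001]
ft_force: [-0.2, 0.2, -0.3]
opening: 0.0602
finger_force: 0.0
```

```bash
python3 - <<'E'
from h import *
s=env.get_state(); print(s['t'],np.round(s['eef_pos'],4),np.round(s['ft_force'],1))
c=cam('wrist'); t=cam('scene'); x=np.hstack([cv2.resize(c['color'],(400,300)),cv2.resize(t['color'][160:310,150:350],(400,300),interpolation=cv2.INTER_CUBIC)])
cv2.imwrite('pics/w5.png',x[:,:,::-1])
E
```

```text
15.55 [0.5865 0.1555 0.1351] [-0.2  0.2 -0.3]
```

View pics/w5.png

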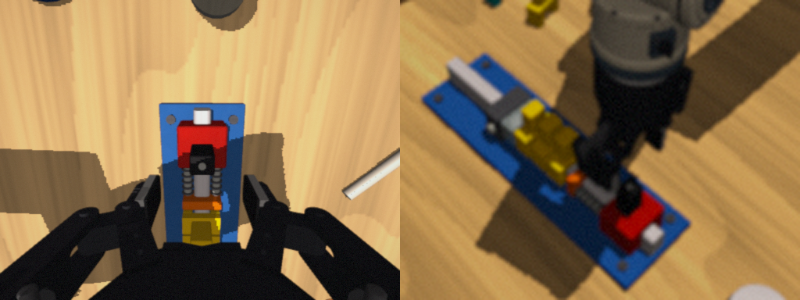

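Three spacers sit on the rail and the post is centred between the fingers at (202,160) in the left panel. I'll descend and grip the post.

Scaled: -6.7 cm / 75 = -0.0893, -5 cm / 75 = -0.0667.

servo_tool(delta_rot=[[0, 0, 0], [0, 0, 0], [0, 0, 0], [0, 0, 0], [0, 0, 0], [0, 0, 0], [0, 0, 0], [0, 0, 0], [0, 0, 0], [0, 0, 0]], offset=[[0, 0, -0.04], [0, 0, -0.0667], [0, 0, -0.0893], [0, 0, -0.0893], [0, 0, -0.0893], [0, 0, -0.0893], [0, 0, -0.0893], [0, 0, -0.0893], [0, 0, -0.0893], [0, 0, -0.0893]], gripper=[6, 6, 6, 6, 3, 2, 2, 2, 2, 2], newtons=50)

```text
t: 16.65
eef_pos: [0.5869, 0.1548, 0.0697]
eef_rot: [2.179, 2.262, 0.001]
ft_force: [-3.6, -2.7, 5.9]
opening: 0.0232
finger_force: 50.5
```

Scaled: -1.2 cm / 75 = -0.016, -1 cm / 75 = -0.0133.

servo_tool(delta_rot=[[0, 0, 0], [0, 0, 0], [0, 0, 0], [0, 0, 0], [0, 0, 0], [0, 0, 0], [0, 0, 0], [0, 0, 0]], offset=[[0, -0.0027, 0], [0.0001, -0.0053, 0], [0.0003, -0.008, 0], [0.0004, -0.0107, 0], [0.0005, -0.0133, 0], [0.0007, -0.016, 0], [0.0007, -0.016, 0], [0.0007, -0.016, 0]], gripper=[2, 2, 2, 2, 2, 2, 2, 2])

```text
t: 17.45
eef_pos: [0.5873, 0.1433, 0.0696]
eef_rot: [2.18, 2.262, 0.002]
ft_force: [-3.4, 1.0, 5.7]
opening: 0.0229
finger_force: 50.6
```

Scaled: -0.5 cm / 75 = -0.0067, -0.35 cm / 75 = -0.0047.

servo_tool(delta_rot=[[0, 0, 0], [0, 0, 0], [0, 0, 0], [0, 0, 0], [0, 0, 0]], offset=[[0.0001, -0.002, 0], [0.0003, -0.0047, 0], [0.0003, -0.0067, 0], [0.0003, -0.0067, 0], [0.0003, -0.0067, 0]], gripper=[2, 2, 2, 2, 2])

```text
t: 17.95
eef_pos: [0.5875, 0.1384, 0.0697]
eef_rot: [2.18, 2.262, 0.002]
ft_force: [-3.5, 2.4, 6.9]
opening: 0.0231
finger_force: 50.6
```

Scaled: -0.5 cm / 75 = -0.0067, -0.35 cm / 75 = -0.0047.

servo_tool(delta_rot=[[0, 0, 0], [0, 0, 0], [0, 0, 0], [0, 0, 0], [0, 0, 0]], offset=[[0.0001, -0.002, 0], [0.0003, -0.0047, 0], [0.0003, -0.0067, 0], [0.0003, -0.0067, 0], [0.0003, -0.0067, 0]], gripper=[2, 2, 2, 2, 2])

```text
t: 18.45
eef_pos: [0.5877, 0.1336, 0.0696]
eef_rot: [-2.18, -2.262, -0.002]
ft_force: [-2.9, 3.4, 7.3]
opening: 0.0232
finger_force: 50.6
```

Scaled: -0.5 cm / 75 = -0.0067, -0.35 cm / 75 = -0.0047.

servo_tool(delta_rot=[[0, 0, 0], [0, 0, 0], [0, 0, 0], [0, 0, 0], [0, 0, 0]], offset=[[0.0001, -0.002, 0], [0.0003, -0.0047, 0], [0.0003, -0.0067, 0], [0.0003, -0.0067, 0], [0.0003, -0.0067, 0]], gripper=[2, 2, 2, 2, 2])

```text
t: 18.95
eef_pos: [0.5879, 0.1291, 0.0697]
eef_rot: [-2.179, -2.262, -0.003]
ft_force: [-3.3, 5.1, 6.3]
opening: 0.0229
finger_force: 50.6
```

```bash
python3 - <<'E'
from h import *
s=env.get_state(); print(s['t'],np.round(s['eef_pos'],4),np.round(s['ft_force'],1))
c=cam('wrist'); t=cam('scene'); x=np.hstack([cv2.resize(c['color'][150:300,140:370],(400,300),interpolation=cv2.INTER_CUBIC),cv2.resize(t['color'][180:310,170:300],(400,300),interpolation=cv2.INTER_CUBIC)])
h=cv2.cvtColor(t['color'],cv2.COLOR_RGB2HSV); og=cv2.inRange(h,(5,200,120),(16,255,255))
y=cv2.resize(cam('top')['color'][110:185,165:320],(800,300),interpolation=cv2.INTER_CUBIC)
cv2.imwrite('pics/w6.png',np.vstack([x,y])[:,:,::-1])
E
```

```text
18.95 [0.5879 0.1291 0.0697] [-3.3  5.1  6.3]
```

View pics/w6.png

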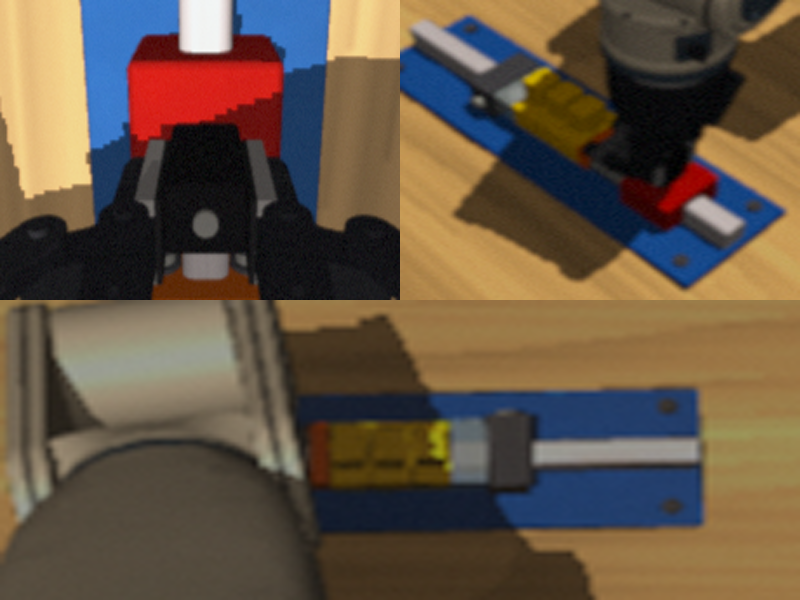

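The stack is closed up between block and pad, with no gaps showing in the top view (bottom panel, x≈310–450). Next I'll measure how far the spring is pushed in.

```bash
python3 - <<'E'
from h import *
F=[]
for i in range(8):
    c=cam('wrist'); s=env.get_state(); F.append(s['ft_force'])
print(np.mean(F,0).round(2),np.std(F,0).round(2),np.round(s['eef_pos'],4))
h=cv2.cvtColor(c['color'],cv2.COLOR_RGB2HSV)
for u in (236,240,246,268,274,278): print(u,[(v,h[v,u].tolist()) for v in range(280,300,2)])
for v in (281,284,287,290,293): print(v,ray(c,258,v,.057).round(4))
for v in range(209,216,2): print(v,c['color'][v,258],ray(c,258,v,.097).round(4))
E
```

```text
[-3.97  5.77  6.33] [0.47 0.43 0.33] [0.5879 0.1292 0.0697]
236 [(280, [18, 13, 95]), (282, [24, 16, 80]), (284, [120, 7, 38]), (286, [0, 24, 54]), (288, [11, 198, 90]), (290, [11, 225, 94]), (292, [12, 255, 92]), (294, [13, 255, 92]), (296, [12, 239, 95]), (298, [12, 236, 96])]
240 [(280, [8, 18, 56]), (282, [0, 0, 37]), (284, [0, 22, 46]), (286, [11, 184, 79]), (288, [12, 233, 93]), (290, [11, 239, 95]), (292, [11, 218, 96]), (294, [13, 252, 94]), (296, [13, 225, 95]), (298, [13, 250, 95])]
246 [(280, [0, 17, 108]), (282, [10, 21, 108]), (284, [4, 18, 111]), (286, [3, 21, 110]), (288, [9, 122, 100]), (290, [12, 239, 94]), (292, [12, 226, 97]), (294, [12, 234, 95]), (296, [12, 220, 96]), (298, [12, 229, 98])]
268 [(280, [0, 15, 120]), (282, [176, 15, 118]), (284, [4, 17, 120]), (286, [7, 19, 119]), (288, [9, 54, 113]), (290, [12, 233, 93]), (292, [12, 228, 96]), (294, [12, 225, 95]), (296, [12, 236, 96]), (298, [11, 227, 99])]
274 [(280, [150, 13, 38]), (282, [120, 7, 36]), (284, [5, 79, 55]), (286, [13, 236, 93]), (288, [12, 250, 95]), (290, [12, 229, 97]), (292, [12, 250, 94]), (294, [11, 255, 92]), (296, [12, 224, 98]), (298, [12, 236, 96])]
278 [(280, [13, 19, 94]), (282, [23, 17, 59]), (284, [135, 26, 40]), (286, [2, 56, 59]), (288, [11, 228, 95]), (290, [12, 239, 96]), (292, [13, 250, 94]), (294, [12, 231, 95]), (296, [12, 231, 97]), (298, [11, 221, 98])]
281 [0.5895 0.0886 0.057 ]
284 [0.5896 0.0862 0.057 ]
287 [0.5897 0.0839 0.057 ]
290 [0.5898 0.0815 0.057 ]
293 [0.5899 0.079  0.057 ]
209 [207  34  25] [0.587  0.1561 0.097 ]
211 [77 13  9] [0.587  0.1551 0.097 ]
213 [1 1 2] [0.587  0.1541 0.097 ]
215 [3 1 2] [0.5871 0.1531 0.097 ]
```

```bash
python3 - <<'E'
from h import *
c=cam('wrist')
print('post +y base',[ray(c,258,v,.057)[1].round(4) for v in(210.5,211.5)],'pad +y face at rail top',[ray(c,u,288.3,.045)[1].round(4) for u in(246,268)])
og=cv2.inRange(cv2.cvtColor(c['color'],cv2.COLOR_RGB2HSV),(5,170,60),(16,255,255))
for v in range(286,330,4): print(v,np.where(og[v,225:290])[0].size,ray(c,258,v,.057)[1].round(4))
E
```

```text
post +y base [np.float64(0.1396), np.float64(0.1389)] pad +y face at rail top [np.float64(0.0734), np.float64(0.0739)]
286 10 0.0847
290 38 0.0815
294 61 0.0782
298 62 0.075
302 63 0.0717
306 62 0.0684
310 51 0.065
314 5 0.0616
318 0 0.0582
322 0 0.0547
326 0 0.0512
```

The spring is pushed in about 6 mm. Travel gives 5.4 mm, the pad position 6–7 mm and the force 5.5 mm. I'll push about 4.5 mm more.

Scaled: -0.45 cm / 75 = -0.006, -0.3 cm / 75 = -0.004.

servo_tool(delta_rot=[[0, 0, 0], [0, 0, 0], [0, 0, 0], [0, 0, 0], [0, 0, 0], [0, 0, 0], [0, 0, 0]], offset=[[0.0001, -0.002, 0], [0.0003, -0.004, 0], [0.0003, -0.006, 0], [0.0003, -0.006, 0], [0.0003, -0.006, 0], [0.0003, -0.006, 0], [0.0003, -0.006, 0]], gripper=[2, 2, 2, 2, 2, 2, 2])

```text
t: 20.25
eef_pos: [0.588, 0.1252, 0.0696]
eef_rot: [-2.179, -2.262, -0.003]
ft_force: [-4.6, 9.6, 6.5]
opening: 0.0227
finger_force: 50.6
```

```bash
python3 - <<'E'
from h import *
F=[]
for i in range(6):
    c=cam('wrist'); s=env.get_state(); F.append(s['ft_force'])
print(s['t'],np.mean(F,0).round(2),np.round(s['eef_pos'],4))
h=cv2.cvtColor(c['color'],cv2.COLOR_RGB2HSV)
og=cv2.inRange(h,(5,170,60),(16,255,255))
for u in (246,268):
    v=np.where(og[250:,u])[0].min()+250; print('pad +y',v,ray(c,u,v-.5,.045)[1].round(4))
r=c['color'][195:225,258,0].astype(int); v=195+np.where(r<60)[0].min(); print('post +y',v,ray(c,258,v-.5,.057)[1].round(4))
E
```

```text
20.55 [-4.11  8.96  6.54] [0.588  0.1252 0.0696]
pad +y 285 0.0727
pad +y 285 0.0733
post +y 212 0.1349
```

```bash
python3 -c "
from bench import env
print(env.hand_in())"
```

```text
the job is handed in; nothing more can be done
None
```

I set three yellow spacers fully down on the rail and pushed the press until the pad's spring was in by about 1 cm (9.7–10.5 mm measured, about 9 N on the tool). I handed the job in with the gripper still holding the post; the fourth spacer and the other items were never touched.

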